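# Close the bench gauge on a blank and take the reading with a reader wand

### The job

Measure the brass blank that lies on the bench gauge: slide the jaw by its thumb post until the blank is squared up and held firmly between jaw and anvil (ease it up slowly to a push of about 10 newtons; it must never be forced above 50). Then, with the jaw left shut on the blank, take the reader wand from its rest, point its nose squarely at the middle of the sloping reading window on the jaw from about 3 cm away and hold it still there for a good second without touching the gauge, and lay the wand back in its rest, level in both cradles and with the nose the same way as before. Leave the other things on the bench where they are.

Things in the scene. Friction and masses are not known exactly. Their poses are not given: they have to be found in the camera images.
- gauge: bench gauge, fixed to the bench: dark steel bed 162 x 60 mm, its top face 20.5 mm above the bench. Origin at the bench under the bed, x along the bed from the jaw towards the anvil, z up; the bed spans x = -100 to +62 mm
- anvil (a point): the anvil, a steel block fixed across the bed at its far end, 14 mm thick (x), 50 mm wide, 24 mm high above the bed. This point is the bottom middle of its measuring face, which looks along -x to the jaw; the face lies 45 mm from the gauge's origin
- jaw: sliding jaw on the bed, moved along the gauge's x only (stiff, about 2 N, stays where it is left). Origin at the bottom middle of its measuring face, at bed height, axes as the gauge; steel face 46 mm wide and 22 mm high at x = 0, grey carriage behind it 40 mm long (x -48 to -8 mm), 58 mm wide and 20.5 mm high, with the thumb post on top
- thumb_post (a point): top middle of the thumb post on the jaw: an upright dark block 12 mm thick (along the slide) and 24 mm wide that stands 34 mm above the carriage; 36 mm behind the jaw face and 75.5 mm above the bench
- jaw_face (a point): middle of the jaw's measuring face, 11.5 mm above the bed
- window (a point): reading window, a dark 22 x 20 mm pane in an aluminium housing 32 x 30 mm on the left (+y) side of the jaw. Origin at the middle of the pane's surface, 44.5 mm above the bench; its z axis is the outward normal, which points along the gauge's +y and 30 degrees upward; its x axis is the gauge's x
- blank: loose brass bar on the bed between jaw and anvil, 24 mm (x) x 40 mm (y) x 16 mm high, 0.13 kg; origin at the middle of its underside; it may lie askew and clear of both faces. Its 24 mm width is to be measured
- rest: grey wand rest fixed to the bench: base 104 x 50 x 6 mm, two V cradles 84 mm apart (at x = -42 and +42 mm), their tips 43 mm above the bench. Origin at the bench under its middle, x along the wand towards its nose; the wand lies with its axis 32 mm above the bench
- wand: loose reader wand, black round barrel 16 mm thick with a tapered steel nose, 150 mm long, 0.06 kg; lies in its rest. Origin on the axis at mid length, x axis along it towards the nose. Grip at the middle, between the rubber rings
- wand_nose (a point): the tip of the wand's nose, on its axis, 75 mm from its origin
- jar_bits: bystander: glass jar with tan lid, 48 mm wide, 56 mm high; origin at the middle of its underside
- solder_spool: bystander: grey spool of wire, 52 mm wide, 28 mm high; origin at the middle of its underside
- wax_block: bystander: pale wax block, 36 x 50 x 9 mm; origin at the middle of its underside
Not all that is in view belongs to the job. Of the things like the blank, leave any that is black, green or pink; of the rest the smaller one is meant.

How it is judged:
On the way, in this order (a step that is already met when the one before it is completed fails the run):
1. the jaw presses on the blank with more than 4 N, the faces 22.2 to 25.8 mm apart and the blank square between them (within 0.06 rad) (contact force between jaw and blank above 4 N and angle between the x axis of blank and the x axis of anvil, either way round below 0.06 rad and x of jaw_face in the frame of anvil between -0.0258 and -0.0222 m), for 0.2 s.
2. jaw still shut, the gripped wand is held still (15 mm/s, 0.15 rad/s) for 1 s, nose 15 to 45 mm before the window, within 7 mm of its centre line, axis within 0.2 rad of its normal (z of wand_nose in the frame of window between 0.015 and 0.045 m and x of wand_nose in the frame of window between -0.007 and 0.007 m and y of wand_nose in the frame of window between -0.007 and 0.007 m and angle between the x axis of wand and the z axis of window, either way round below 0.2 rad and z of wand in the frame of window above 0.08 m and linear speed of wand below 0.015 m/s and angular speed of wand below 0.15 rad/s and contact force between the fingers and wand above 0.5 N and x of jaw_face in the frame of anvil between -0.0258 and -0.0222 m), for 1 s.
At the end, for the whole second after the job is handed in: Jaw shut on the blank (faces 22.2 to 25.8 mm apart, blank between them, square within 0.08 rad, middle within 25 mm of the anvil face's); wand at rest in both cradles (middle within 20 mm of the rest's, axis within 0.1 rad and 27 to 38 mm above the bench, nose as at the start) (x of jaw_face in the frame of anvil between -0.0258 and -0.0222 m and angle between the x axis of blank and the x axis of anvil, either way round below 0.08 rad and horizontal distance between blank and anvil below 0.025 m and horizontal distance between wand and rest below 0.02 m and angle between the x axis of wand and the x axis of rest, either way round below 0.1 rad and x of wand_nose in the frame of rest above 0.05 m and height (world z) of wand between 0.027 and 0.038 m and linear speed of each of wand, blank below 0.02 m/s); the robot touches nothing.
It fails at once if the blank is forced: more than 50 N from the jaw (contact force between jaw and blank above 50 N).
It fails at once if the wand touches the jaw, its window or the bed (contact force between wand and gauge above 0.3 N).
It fails at once if a bystander is moved more than 15 mm (distance of any of jar_bits, solder_spool, wax_block from where it was at the start of the episode above 0.015 m).
It also fails if it takes over 67 s, if anything falls off the work surface, if the arm or the gripper's body presses on something with over 40 N, if the wrist force passes 120 N, or if a joint passes its speed limit or range.

### The arm

A 7-joint arm with a two-finger parallel gripper is mounted at the origin on a cart in front of the work surface, level with it; the furniture and walls round the work are solid. World frame = base frame: x ahead of the robot, y to its left, z up, the work surface at z = 0. Lengths are in m, angles in rad, forces in N, time in s.
With the tool pointing down it reaches from about 0.35 to 0.9 m from the base axis. Payload 8.1 kg.
Tool frame: the origin (TCP) lies on the centre line of the jaws, within the pads' length; the fingertips stand arm.tips_ahead ahead of it and the grasp point (between the pads) lies 8 mm behind it (arm.tips_ahead is the distance from the TCP to the fingertips, in m); z points along the fingers, y is the direction in which the jaws open and shut (so a half turn about z gives the same grasp; the last joint's range is limited). The gripper opens to 92 mm and grips with 3 to 60 N. Pads are 19 mm wide; open, the fingers measure 130 mm over their backs; the gripper's body (75 mm by 190 mm) begins 47 mm behind the grasp point.
Start: joints at [1.098, 0.434, 0.025, 1.573, -0.012, 1.134, -0.075], TCP at [0.226, -0.583, 0.202] pointing down, gripper open.
Joint ranges: [-2.62, 2.62], [-0.44, 2.09], [-1.27, 1.32], [0.08, 2.57], [-1.32, 4.46], [0.12, 2], [-2.74, 2.74]. Speed limits (rad/s): [2.22, 2.22, 3.01, 3.01, 3.14, 3.14, 3.14].

### API

Orientations are given as a rotation vector (axis times angle).
In Python, from cell import arm gives the robot as it stands. The module is installed in compiled form; this text tells all that it offers.
- The arm moves only by the tool jog_arm, never from a script. Its argument "moves" is a list of rows, each an object with "twist": the turn, a rotation vector about the tool's x, y, z in units of 10 degrees (1.0 is 10 degrees), a list of three; "xyz": the shift along the tool's x, y, z in units of 60 mm (1.0 is 60 mm), a list of three; "grip": the closure, from -1 (fully open) to 1 (shut). A call has 1 to 5 rows; each row is the pose to reach, as a shift and turn from the pose commanded when the call began, along the tool's axes at that moment; what a row does not reach only later rows make up. A row lasts 1/8 s, in which the tool goes at most 62.5 mm and 10.7 degrees, less where a joint would pass 70% of its speed; a pose out of reach is approached as far as the arm can. A call with a gripper value outside its range is refused whole. The fingers move at their own pace and stop on an object; "force" is the grip in N (left out, the last holds). Time passes only in rows, so rows that repeat a pose let the fingers close. It gives the time, the measured TCP pose, the force and the opening at its end, in the units of the state.
- arm.observe(): the state, without advancing time (a new reading comes with each control period).
- arm.get_image(name): name is "scene" or "side" or "wrist"; returns the picture (420x560x3 uint8, blue, green, red); there is no depth.
- arm.camera_params(name): a dict with "mtx" (3x3 intrinsics, pixels), "T" (4x4, takes a point from camera to world coordinates); the wrist camera has in their place "T_tool_cam" (4x4, takes a point from camera to tool coordinates, whose origin is the TCP and whose axes are the flange's). Camera axes: x right, y down, z forward; pixel columns grow to the right and rows downward; lengths in m; the calibration is good to about 2 mm. A picture is of the moment at which its call begins: read the wrist's pose just before it. camera_params takes no time and is no camera call.
- arm.sign_off(): hands the job in, once; it reports no verdict.
The state is a dict: "clock": time; "joints": joint angles; "dq": joint speeds; "joint_efforts": joint torques, N m; "position": TCP position; "ee_rot": TCP orientation; "force": force on the tool from outside, world axes, zero at the start; "ft_torque": the same for the moment, N m; "width": opening from 0.0 (shut) to 1.0 (fully open).
Only numpy, scipy, OpenCV 4.12 (cv2) and the standard library are available. Lean on these libraries where they do the work, as an engineer would, in place of code of your own. Each camera call takes 0.05 s, during which the arm holds its last target. There are 200 camera calls.

## Working session

There is one attempt and no reset: what is moved stays moved. The work goes in short steps, Python scripts to look and compute and a tool call to move; the robot and the scene stay as the last step left them, time stands still between calls to the robot, and variables do not carry over. Pictures are saved under pics/ and viewed, about 8 in all and at most 12, crops included, and the job is handed in when it is done.

Besides the shell and the picture viewer there is one more tool, called after "Emit:" as name([rows], argument=value, ...), one row to a line, values as JSON. jog_arm: Moves the arm, as the interface text tells. Its arguments: {"type":"object","properties":{"moves":{"type":"array","items":{"type":"object","properties":{"twist":{"type":"array","items":{"type":"number"}},"xyz":{"type":"array","items":{"type":"number"}},"grip":{"type":"number"}}}},"force":{"type":"number"}},"required":["moves"]}

```bash
mkdir -p pics; python3 - <<'E'
from cell import arm
import cv2,numpy as np
s=arm.observe();print(s, arm.tips_ahead)
for n in("scene","side"):
    im=arm.get_image(n);cv2.imwrite(f"pics/{n}0.png",im)
    p=arm.camera_params(n);print(n,p)
p=arm.camera_params("wrist");print(p)
E
```

```text
{'clock': 0.0, 'joints': array([ 1.09839482,  0.43522942,  0.02495804,  1.57410313, -0.01158428,
        1.13401038, -0.07510352]), 'dq': array([-0.00105224, -0.00028107, -0.00113608, -0.00036604, -0.00053605,
       -0.00169223, -0.00020979]), 'joint_efforts': array([-7.07374074e-04, -6.67849803e+01,  9.85032097e-01, -3.14456964e+01,
       -6.04828703e-02,  4.27530985e-02,  6.73501404e-05]), 'position': array([ 0.22563706, -0.58224844,  0.20163852]), 'ee_rot': array([-3.08654142e+00, -5.77212872e-01,  6.98071336e-04]), 'force': array([-0.35341213,  0.24279051,  0.32883008]), 'ft_torque': array([ 0.01270417,  0.02643662, -0.00742891]), 'width': 1.0044977046876769} 0.011
scene {'mtx': array([[388.69274601,   0.        , 279.33808506],
       [  0.        , 388.69274601, 212.35390554],
       [  0.        ,   0.        ,   1.        ]]), 'T': array([[ 4.02818611e-01, -6.86322217e-01,  6.05556753e-01,
         3.67312541e-02],
       [-9.15279828e-01, -3.02016542e-01,  2.66549890e-01,
        -1.14965643e-01],
       [-5.09548448e-05, -6.61625138e-01, -7.49834765e-01,
         7.036870
[... 333 characters left out ...]
    [-0.46455285,  0.46878818, -0.75128443,  0.86179429],
       [-0.00471684, -0.849684  , -0.52727114,  0.59848826],
       [ 0.        ,  0.        ,  0.        ,  1.        ]])}
{'mtx': array([[333.48321852,   0.        , 271.73881752],
       [  0.        , 333.48321852, 215.26960204],
       [  0.        ,   0.        ,   1.        ]]), 'T_tool_cam': array([[ 1.10592610e-03, -9.59168597e-01, -2.82832777e-01,
         7.57093464e-02],
       [ 9.99999242e-01,  1.21371048e-03, -2.05873305e-04,
         3.54456043e-04],
       [ 5.40744315e-04, -2.82832335e-01,  9.59169212e-01,
        -1.82838644e-01],
       [ 0.00000000e+00,  0.00000000e+00,  0.00000000e+00,
         1.00000000e+00]])}
```

View pics/scene0.png

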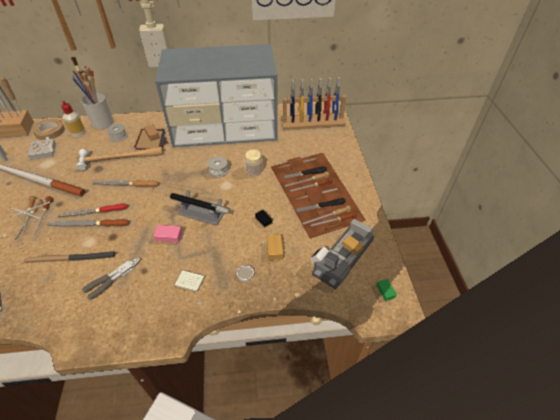

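View pics/side0.png

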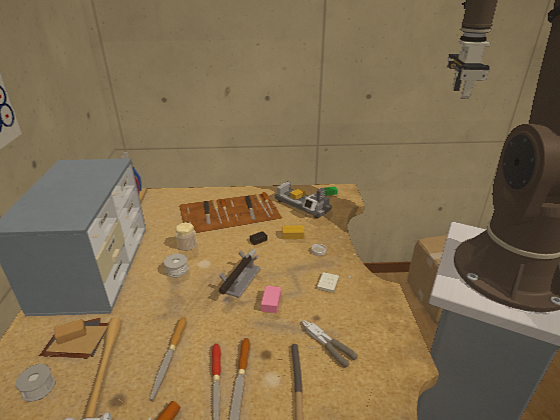

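The scene shows the gauge at about (342,253), with a brass bar on its bed near (351,243). A second brass bar lies loose at (275,246), with black at (264,218), pink at (168,234) and green at (387,290). The wand and rest are at about (200,206). The bar on the gauge bed fits the description, being the smaller of the two brass bars. I'll confirm it in an enlarged crop.

```bash
cat > h.py <<'E'
from cell import arm
import cv2,numpy as np
from scipy.spatial.transform import Rotation as R
def cam(n,s=None):
    p=arm.camera_params(n)
    if n!="wrist": return p["mtx"],p["T"]
    s=s or arm.observe(); T=np.eye(4);T[:3,:3]=R.from_rotvec(s["ee_rot"]).as_matrix();T[:3,3]=s["position"]
    return p["mtx"],T@p["T_tool_cam"]
def pix2w(K,T,uv,z):
    d=T[:3,:3]@np.linalg.solve(K,[uv[0],uv[1],1.]);return T[:3,3]+d*(z-T[2,3])/d[2]
def proj(K,T,P):
    c=(np.asarray(P)-T[:3,3])@T[:3,:3];q=c@K.T;return q[:,:2]/q[:,2:]
def crop(im,x0,y0,x1,y1,k): return cv2.resize(im[y0:y1,x0:x1],None,fx=k,fy=k,interpolation=cv2.INTER_CUBIC)
E
python3 - <<'E'
from h import *
a=cv2.imread("pics/scene0.png");b=cv2.imread("pics/side0.png")
A=np.vstack([np.hstack([crop(a,255,205,395,305,2.8),crop(b,262,170,402,270,2.8)]),np.hstack([crop(a,150,170,290,270,2.8),crop(b,190,220,330,320,2.8)])])
print(A.shape);cv2.imwrite("pics/c1.png",A)
K,T=cam("scene")
for n,uv,z in(("bar",(351,243),.036),("gauge",(342,253),.02),("wand-nose",(228,210),.032),("wandtail",(172,196),.032),("jar",(254,168),0),("spool",(218,170),0)):print(n,pix2w(K,T,uv,z))
K,T=cam("side")
for n,uv,z in(("bar",(297,194),.036),("wand1",(254,255),.032),("wand2",(222,290),.032)):print(n,pix2w(K,T,uv,z))
E
```

```text
(560, 784, 3)
bar [ 0.55764644 -0.05336701  0.036     ]
gauge [ 0.53651935 -0.04199696  0.02      ]
wand-nose [0.53792379 0.2356093  0.032     ]
wandtail [0.52347755 0.37998498 0.032     ]
jar [0.72297177 0.26141314 0.        ]
spool [0.67712571 0.34592953 0.        ]
bar [ 0.5543908 -0.040588   0.036    ]
wand1 [0.52500607 0.2513662  0.032     ]
wand2 [0.52508851 0.37957341 0.032     ]
```

View pics/c1.png

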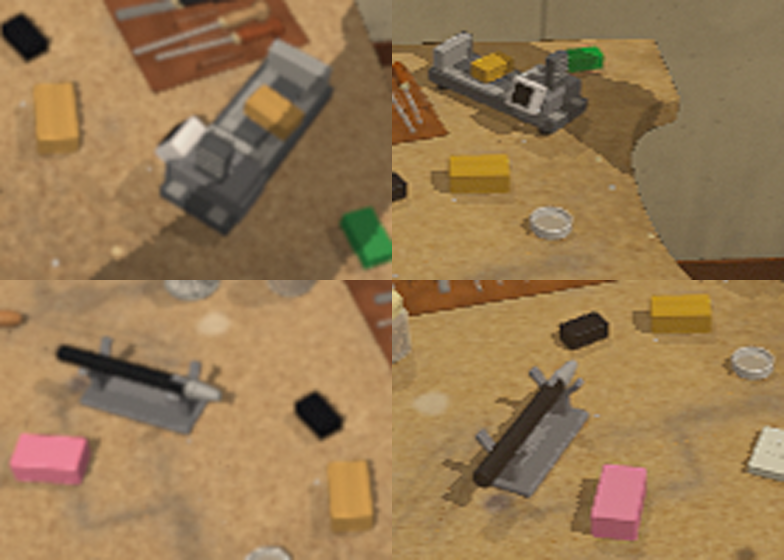

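The enlarged crop confirms it: the brass bar on the bed, between jaw and anvil, is clearly smaller than the loose one at (275,246). The wand's nose points to world -y. Next I'll move over the gauge.

```bash
cat >> h.py <<'E'
def go(p,Rt=None,s=None):
    s=s or arm.observe();Rc=R.from_rotvec(s["ee_rot"]);d=Rc.inv().apply(np.array(p)-s["position"])/.06
    w=np.zeros(3) if Rt is None else np.degrees((Rc.inv()*Rt).as_rotvec())/10
    print("xyz",d.round(3),"twist",w.round(3),"rows",np.linalg.norm(d)*.06/.0625,np.linalg.norm(w)/1.07)
def down(yaw):  # tool z down, tool x at world yaw
    return R.from_euler("z",yaw)*R.from_rotvec([np.pi,0,0])
E
python3 - <<'E'
from h import *
K,T=cam("scene")
post=pix2w(K,T,(330.7,258.6),.0755);anv=pix2w(K,T,(363,228),.0445);print(post,anv)
d=anv-post;yaw=np.arctan2(d[1],d[0]);print("gauge yaw",yaw)
# tool y along +-gauge x
for t in(yaw+np.pi/2,yaw-np.pi/2):print(t);go((.52,-.05,.2),down(t))
E
```

```text
[ 0.47429014 -0.03181661  0.0755    ] [ 0.60096745 -0.06624582  0.0445    ]
gauge yaw -0.26537644033470503
1.3054198864601916
xyz [ 7.78  -6.5    0.037] twist [-8.000e-03 -3.000e-03 -5.361e+00] rows 9.732601039131358 5.010667386491015
-1.8361727671296015
xyz [ 7.78  -6.5    0.037] twist [-4.0000e-03  9.0000e-03  1.2639e+01] rows 9.732601039131358 11.811769167908844
```

Emit:
jog_arm([
  {"xyz": [3.9, -3.25, 0], "twist": [0, 0, -2.7], "grip": -1},
  {"xyz": [3.9, -3.25, 0], "twist": [0, 0, -2.7], "grip": -1},
  {"xyz": [3.9, -3.25, 0], "twist": [0, 0, -2.7], "grip": -1},
  {"xyz": [3.9, -3.25, 0], "twist": [0, 0, -2.7], "grip": -1},
  {"xyz": [3.9, -3.25, 0], "twist": [0, 0, -2.7], "grip": -1},
])

```text
clock: 0.72
position: [0.3743, -0.3141, 0.2024]
ee_rot: [-2.867, -1.284, -0.0]
force: [0.9, -0.4, -0.3]
width: 1.0
```

```bash
python3 - <<'E'
from h import *
print(arm.observe()["position"],arm.observe()["joints"])
go((.52,-.05,.2),down(1.305))
E
```

```text
[ 0.37430012 -0.31408822  0.2023553 ] [ 0.76445307  0.22771065 -0.21105328  1.88201142  0.05476187  1.03750929
 -0.19816946]
xyz [ 4.9   -1.121  0.04 ] twist [-0.000e+00 -1.000e-03 -2.654e+00] rows 4.825972162310674 2.4803311923794835
```

Emit:
jog_arm([
  {"xyz": [4.9, -1.1, 0.3], "twist": [0, 0, -2.65], "grip": -1},
  {"xyz": [4.9, -1.1, 0.3], "twist": [0, 0, -2.65], "grip": -1},
  {"xyz": [4.9, -1.1, 0.3], "twist": [0, 0, -2.65], "grip": -1},
  {"xyz": [4.9, -1.1, 0.3], "twist": [0, 0, -2.65], "grip": -1},
  {"xyz": [4.9, -1.1, 0.3], "twist": [0, 0, -2.65], "grip": -1},
])

```text
clock: 1.35
position: [0.5211, -0.0509, 0.1842]
ee_rot: [-2.496, -1.907, -0.0]
force: [0.3, 0.2, 0.3]
width: 1.0
```

Emit:
jog_arm([
  {"xyz": [0, 0, 0], "grip": -0.3},
  {"xyz": [0, 0, 0], "grip": -0.3},
  {"xyz": [0, 0, 0], "grip": -0.3},
])

```text
invalid input at $.moves[0]: expected keys twist, xyz, grip
```

```bash
python3 - <<'E'
from h import *
s=arm.observe();im=arm.get_image("wrist");cv2.imwrite("pics/w1.png",im)
import pickle;pickle.dump(s,open("w1.pkl","wb"));print(s)
E
```

```text
{'clock': 1.35, 'joints': array([ 0.33348424,  0.32676742, -0.43311966,  1.81569386,  0.15713647,
        1.03302292, -0.42662766]), 'dq': array([-0.69079755,  0.28418825, -0.10276642, -0.30782745,  0.16956271,
        0.07134076, -0.84441571]), 'joint_efforts': array([ 3.77521858e+00, -5.71052277e+01, -5.29216334e+00, -2.75244462e+01,
       -6.88829385e-01, -4.26482444e-02,  1.56864759e+00]), 'position': array([ 0.5210893 , -0.0509061 ,  0.18415465]), 'ee_rot': array([-2.49648180e+00, -1.90662009e+00, -1.55343578e-04]), 'force': array([0.25370118, 0.17204923, 0.28210955]), 'ft_torque': array([-0.05043894, -0.14607   , -0.0127587 ]), 'width': 0.9995756856223185}
```

View pics/w1.png

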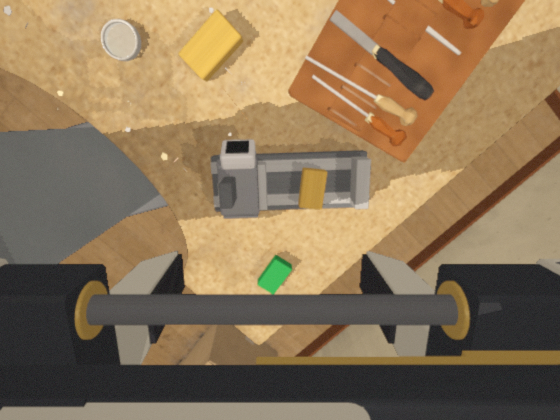

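The wrist view shows the gauge nearly aligned with the image columns. The window is at (237,148), the post at about (228,188), the jaw face at column ~266, the blank at (313,188) and the anvil face at column ~353. I'll take a settled, enlarged picture.

```bash
python3 - <<'E'
from h import *
import pickle
for i in range(3): arm.get_image("wrist")
s=arm.observe();im=arm.get_image("wrist");cv2.imwrite("pics/w2.png",im)
pickle.dump(s,open("w2.pkl","wb"));print(s["position"],s["ee_rot"],s["dq"].round(3))
cv2.imwrite("pics/w2c.png",crop(im,200,125,390,245,4))
E
```

```text
[ 0.52028199 -0.05228521  0.18391894] [-2.49455561e+00 -1.90826916e+00  1.17203021e-03] [ 0.036 -0.013  0.031  0.013  0.003  0.002  0.007]
```

View pics/w2c.png

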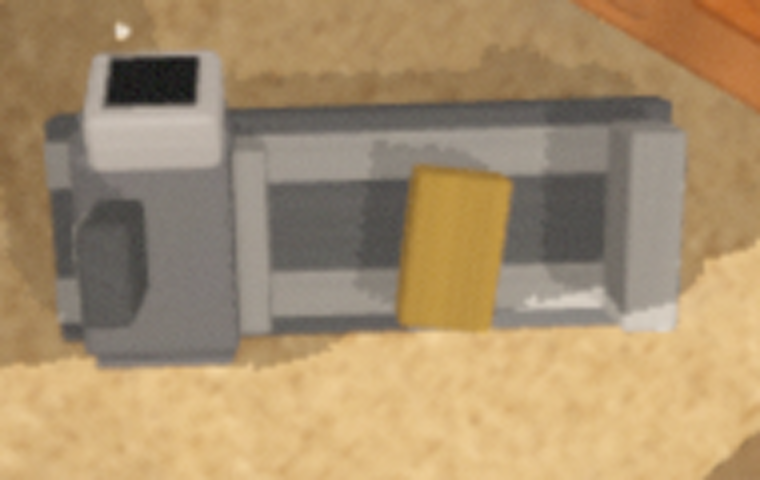

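```bash
python3 - <<'E'
from h import *
import pickle
from scipy.optimize import least_squares
s=pickle.load(open("w2.pkl","rb"));K,T=cam("wrist",s)
c30,s30=np.cos(np.pi/6),.5
# (gauge-frame mm, moves with jaw?, crop px)
F=[((59,25,44.5),0,(684,129)),((59,-25,44.5),0,(677,329)),((45,25,44.5),0,(626,127)),
 ((0,23,42.5),1,(268,140)),((0,-23,42.5),1,(270,331)),((-100,30,20.5),0,(46,117)),((62,30,20.5),0,(670,97)),((-8,-29,41),1,(238,358))]
def world(x,P,m):
    g=np.array(P,float)/1e3
    if m:g[0]+=x[3]
    c,n=np.cos(x[2]),np.sin(x[2]);return [x[0]+c*g[0]-n*g[1],x[1]+n*g[0]+c*g[1],g[2]]
obs=np.array([f[2] for f in F])/4+[200,125]
f=lambda x:(proj(K,T,[world(x,P,m) for P,m,_ in F])-obs).ravel()
r=least_squares(f,[.53,-.05,-.26,-.05],loss="soft_l1");x=r.x
print(x,r.fun.reshape(-1,2).round(1).tolist());np.save("g.npy",x)
def show(P,m):print(P,np.round(world(x,P,m),4),((proj(K,T,[world(x,P,m)])[0]-[200,125])*4).round())
show((-36,0,75.5),1);show((-42,12,75.5),1);show((-30,-12,75.5),1);show((-42,0,41),1)
w=np.array(pix2w(K,T,(152/4+200,80/4+125),.0445));c,n=np.cos(x[2]),np.sin(x[2])
d=(w-[*x[:2],0]);print("window gauge:",c*d[0]+n*d[1]-x[3],-n*d[0]+c*d[1])
print("tool yaw",R.from_rotvec(s["ee_rot"]).as_matrix()[:,0])
P=world(x,(-36,0,75.5),1);go((P[0],P[1],.13),down(x[2]+np.pi/2));go((P[0],P[1],.06),down(x[2]+np.pi/2))
E
```

```text
[ 0.55896811 -0.04989019 -0.23295882 -0.04206849] [[0.5, -0.4], [-0.4, 0.0], [0.3, 0.6], [-0.9, 1.9], [0.2, 0.0], [-1.6, -0.2], [0.5, -0.1], [0.6, -1.2]]
(-36, 0, 75.5) [ 0.483  -0.0319  0.0755] [104. 275.]
(-42, 12, 75.5) [ 0.4799 -0.0188  0.0755] [ 73. 223.]
(-30, -12, 75.5) [ 0.4861 -0.0449  0.0755] [135. 326.]
(-42, 0, 41) [ 0.4772 -0.0305  0.041 ] [ 99. 245.]
window gauge: -0.02603082403899519 0.04003081418496136
tool yaw [ 2.61682666e-01  9.65153965e-01 -7.98020668e-05]
xyz [ 0.189 -0.689  0.9  ] twist [-0.006  0.004 -0.196] rows 1.1032541007282755 0.18296764737228688
xyz [ 0.19  -0.688  2.067] twist [-0.006  0.004 -0.196] rows 2.0991176222614256 0.18296764737228688
```

Emit:
jog_arm([
  {"xyz": [0.19, -0.69, 0.9], "twist": [0, 0, -0.2], "grip": 0},
  {"xyz": [0.19, -0.69, 0.9], "twist": [0, 0, -0.2], "grip": 0},
  {"xyz": [0.19, -0.69, 1.0], "twist": [0, 0, -0.2], "grip": 0},
  {"xyz": [0.19, -0.69, 1.0], "twist": [0, 0, -0.2], "grip": 0},
], force=15)

```text
clock: 2.1
position: [0.4846, -0.0324, 0.1249]
ee_rot: [2.465, 1.946, 0.001]
force: [0.6, -0.5, 1.3]
width: 0.614
```

```bash
python3 - <<'E'
from h import *
import pickle
for i in range(2): arm.get_image("wrist")
s=arm.observe();im=arm.get_image("wrist");sc=arm.get_image("scene");sd=arm.get_image("side")
pickle.dump(s,open("w3.pkl","wb"));print(s["position"],s["width"],s["force"])
cv2.imwrite("pics/w3.png",np.vstack([np.hstack([crop(sc,290,200,430,300,2.8),crop(sd,240,140,380,240,2.8)]),cv2.resize(im[100:400],(784,420))])[:590])
x=np.load("g.npy");P=(x[0]+np.cos(x[2])*(x[3]-.036),x[1]+np.sin(x[2])*(x[3]-.036));go((*P,.06),down(x[2]+np.pi/2))
E
```

```text
[ 0.48472992 -0.03197187  0.12513094] 0.527135994659487 [ 0.56872525 -0.80889045 -0.72203145]
xyz [-0.01  -0.019  1.082] twist [ 0.006 -0.001  0.   ] rows 1.0384769383122296 0.005731249407588028
```

View pics/w3.png

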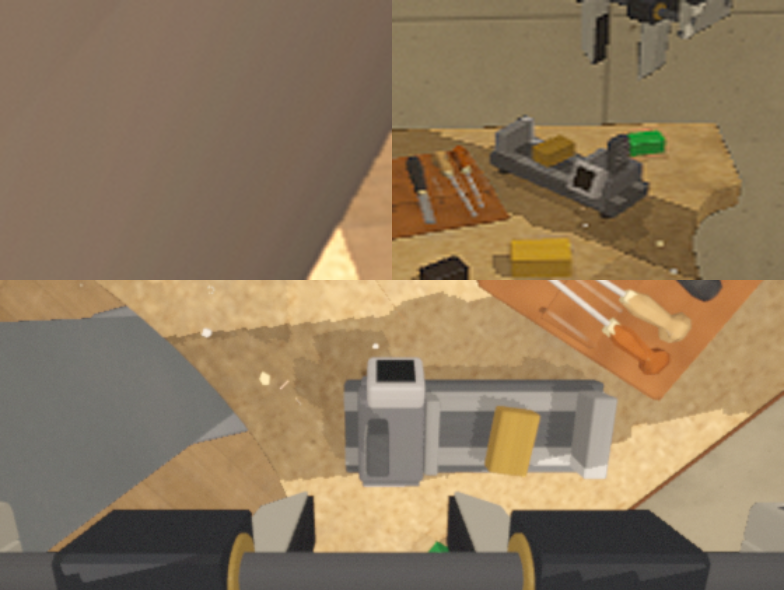

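The wrist view shows the post (centre column ~377 of the enlarged view) nearly midway between the open fingertips (~381). I'll descend.

Emit:
jog_arm([
  {"xyz": [0, 0, 0.6], "twist": [0, 0, 0], "grip": 0},
  {"xyz": [0, 0, 0.8], "twist": [0, 0, 0], "grip": 0},
  {"xyz": [0, -0.02, 1.05], "twist": [0, 0, 0], "grip": 0},
  {"xyz": [0, -0.02, 1.05], "twist": [0, 0, 0], "grip": 0},
])

```text
clock: 2.85
position: [0.4818, -0.031, 0.0608]
ee_rot: [-2.463, -1.949, 0.002]
force: [-0.1, 0.2, 0.8]
width: 0.498
```

Emit:
jog_arm([
  {"xyz": [0, 0, 0], "twist": [0, 0, 0], "grip": 0.7},
  {"xyz": [0, 0, 0], "twist": [0, 0, 0], "grip": 0.7},
  {"xyz": [0, 0, 0], "twist": [0, 0, 0], "grip": 1},
  {"xyz": [0, 0, 0], "twist": [0, 0, 0], "grip": 1},
  {"xyz": [0, 0, 0], "twist": [0, 0, 0], "grip": 1},
])

```text
clock: 3.48
position: [0.4824, -0.0311, 0.0615]
ee_rot: [2.464, 1.949, 0.0]
force: [-0.4, -0.2, -0.3]
width: 0.022
```

The opening closed to 2 mm where the post would leave 12, so the fingers missed it. I need to look.

```bash
python3 - <<'E'
from h import *
import pickle
s=arm.observe();im=arm.get_image("wrist");sd=arm.get_image("side")
pickle.dump(s,open("w4.pkl","wb"));print(s["position"],s["width"],s["force"])
cv2.imwrite("pics/w4.png",np.hstack([crop(sd,250,150,350,250,4),cv2.resize(crop(im,180,100,380,300,2),(400,400))]))
cv2.imwrite("pics/w4f.png",im)
E
```

```text
[ 0.48237995 -0.03109638  0.06149489] 0.021881887302967206 [-0.41744227 -0.22843817 -0.28446194]
```

View pics/w4.png

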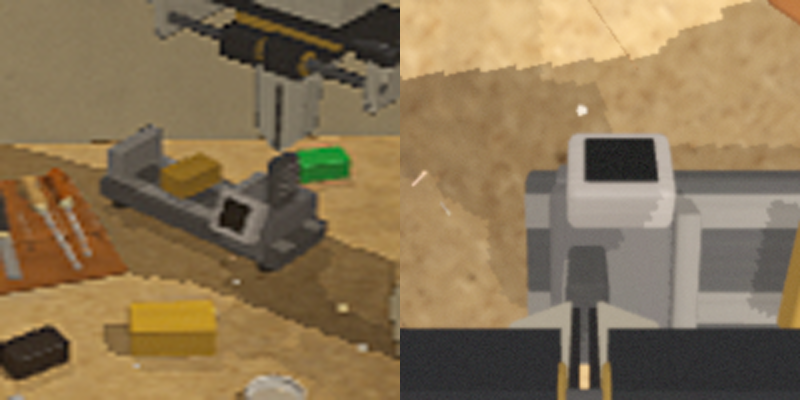

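```bash
python3 - <<'E'
from h import *
import pickle
s=pickle.load(open("w4.pkl","rb"));x=np.load("g.npy")
p=s["position"]; Rt=R.from_rotvec(s["ee_rot"])
def gw(a,b,c):return [x[0]+np.cos(x[2])*a-np.sin(x[2])*b,x[1]+np.sin(x[2])*a+np.cos(x[2])*b,c]
j=x[3]*1
pts={"tip":p+Rt.apply([0,0,.011]),"tip+x":p+Rt.apply([.0095,0,.011]),"post":gw(j-.036,0,.0755),"post+y":gw(j-.036,.012,.0755),"post-y":gw(j-.036,-.012,.0755),"win":gw(j-.026,.04,.0445),"anvTopL":gw(.045,.025,.0445)}
for k,v in pts.items():
    a=proj(*cam("side"),[v])[0];b=proj(*cam("wrist",s),[v])[0]
    print(k,np.round(v,4),"side crop",((a-[250,150])*4).round(),"wrist crop",((b-[180,100])*2+[400,0]).round())
im=cv2.imread("pics/w4f.png")
cv2.imwrite("pics/w5.png",crop(im,215,190,315,290,6))
E
```

```text
tip [ 0.4824 -0.0311  0.0505] side crop [278. 187.] wrist crop [584. 288.]
tip+x [ 0.4846 -0.0219  0.0505] side crop [270. 193.] wrist crop [585. 259.]
post [ 0.483  -0.0319  0.0755] side crop [280. 155.] wrist crop [587. 323.]
post+y [ 0.4858 -0.0202  0.0755] side crop [269. 161.] wrist crop [588. 282.]
post-y [ 0.4802 -0.0435  0.0755] side crop [290. 148.] wrist crop [587. 363.]
win [0.502  0.0047 0.0445] side crop [230. 212.] wrist crop [620. 159.]
anvTopL [ 0.6085 -0.036   0.0445] side crop [117. 152.] wrist crop [985. 208.]
```

View pics/w5.png

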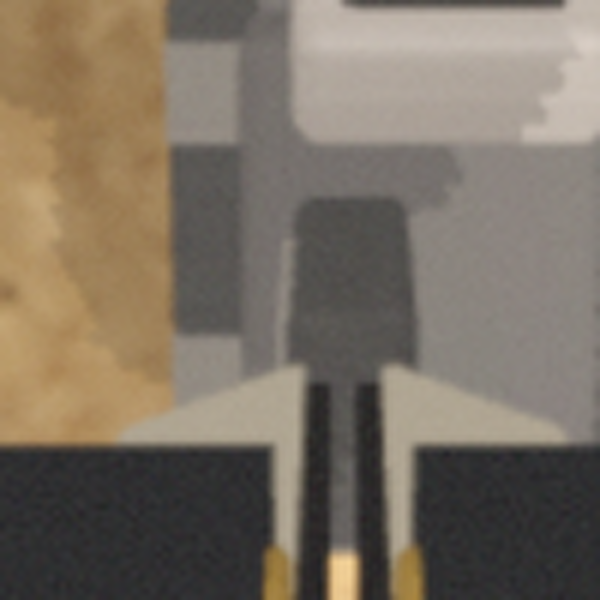

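The enlarged wrist crop shows the shut fingers above the post, with the post top visible between and beyond them at crop rows 306–550. The wrist views (open and shut) and the side view all put the real fingertips about 35 mm short of the nominal position, at tool z ≈ -24 mm. The post location agrees with my model. I'll account for that offset: open, go 35 mm lower and grip.

Emit:
jog_arm([
  {"xyz": [0, 0, 0], "twist": [0, 0, 0], "grip": 0},
  {"xyz": [0, 0, 0], "twist": [0, 0, 0], "grip": 0},
  {"xyz": [0, 0, 0], "twist": [0, 0, 0], "grip": 0},
  {"xyz": [0, 0, 0], "twist": [0, 0, 0], "grip": 0},
])

```text
clock: 4.08
position: [0.4823, -0.031, 0.0614]
ee_rot: [-2.464, -1.949, 0.0]
force: [-0.6, -0.2, 0.3]
width: 0.392
```

Emit:
jog_arm([
  {"xyz": [0, 0, 0.15], "twist": [0, 0, 0], "grip": 0},
  {"xyz": [0, 0, 0.3], "twist": [0, 0, 0], "grip": 0},
  {"xyz": [0, 0, 0.43], "twist": [0, 0, 0], "grip": 0},
  {"xyz": [0, 0, 0.55], "twist": [0, 0, 0], "grip": 0},
  {"xyz": [0, 0, 0.55], "twist": [0, 0, 0], "grip": 0},
])

```text
clock: 4.7
position: [0.4819, -0.031, 0.0278]
ee_rot: [-2.463, -1.949, 0.001]
force: [-0.2, 0.1, 0.4]
width: 0.499
```

Emit:
jog_arm([
  {"xyz": [0, 0, 0], "twist": [0, 0, 0], "grip": 0.7},
  {"xyz": [0, 0, 0], "twist": [0, 0, 0], "grip": 0.9},
  {"xyz": [0, 0, 0], "twist": [0, 0, 0], "grip": 1},
  {"xyz": [0, 0, 0], "twist": [0, 0, 0], "grip": 1},
  {"xyz": [0, 0, 0], "twist": [0, 0, 0], "grip": 1},
])

```text
clock: 5.32
position: [0.4826, -0.0311, 0.0286]
ee_rot: [2.464, 1.948, 0.0]
force: [1.5, -0.1, 2.1]
width: 0.132
```

Gripped: the opening is 12.1 mm, which is the post's thickness. Now I'll slide along tool +y.

Emit:
jog_arm([
  {"xyz": [0, 0.05, 0], "twist": [0, 0, 0], "grip": 1},
  {"xyz": [0, 0.15, 0], "twist": [0, 0, 0], "grip": 1},
  {"xyz": [0, 0.27, 0], "twist": [0, 0, 0], "grip": 1},
  {"xyz": [0, 0.38, 0], "twist": [0, 0, 0], "grip": 1},
  {"xyz": [0, 0.45, 0], "twist": [0, 0, 0], "grip": 1},
])

```text
clock: 5.95
position: [0.5089, -0.0374, 0.0286]
ee_rot: [2.464, 1.949, -0.0]
force: [-1.9, -0.5, 5.6]
width: 0.132
```

Emit:
jog_arm([
  {"xyz": [0, 0.07, 0], "twist": [0, 0, 0], "grip": 1},
  {"xyz": [0, 0.14, 0], "twist": [0, 0, 0], "grip": 1},
  {"xyz": [0, 0.21, 0], "twist": [0, 0, 0], "grip": 1},
  {"xyz": [0, 0.28, 0], "twist": [0, 0, 0], "grip": 1},
  {"xyz": [0, 0.35, 0], "twist": [0, 0, 0], "grip": 1},
])

```text
clock: 6.58
position: [0.5289, -0.0422, 0.0286]
ee_rot: [-2.464, -1.949, 0.001]
force: [-2.9, 0.3, 6.9]
width: 0.13
```

```bash
python3 - <<'E'
from h import *
x=np.load("g.npy");u=np.array([np.cos(x[2]),np.sin(x[2])])
s=arm.observe();print(s["force"],"along",s["force"][:2]@u,"jaw x est",(s["position"][:2]-x[:2])@u+.036)
im=arm.get_image("wrist");cv2.imwrite("pics/w6.png",crop(im,160,80,400,280,2.5))
E
```

```text
[-2.85869194  0.25826258  6.8785313 ] along -2.841093610182958 jaw x est 0.0049687724107815925
```

View pics/w6.png

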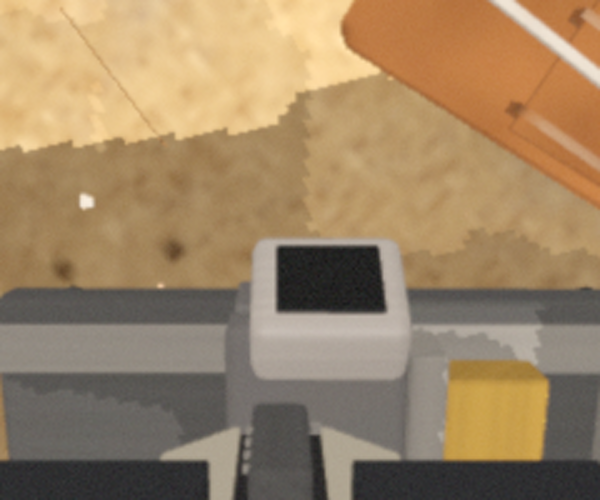

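The post sits between the pads and the blank is against the jaw. I'll continue, slowing near the end.

Emit:
jog_arm([
  {"xyz": [0, 0.05, 0], "twist": [0, 0, 0], "grip": 1},
  {"xyz": [0, 0.09, 0], "twist": [0, 0, 0], "grip": 1},
  {"xyz": [0, 0.13, 0], "twist": [0, 0, 0], "grip": 1},
  {"xyz": [0, 0.16, 0], "twist": [0, 0, 0], "grip": 1},
  {"xyz": [0, 0.18, 0], "twist": [0, 0, 0], "grip": 1},
])

```text
clock: 7.25
position: [0.5394, -0.0447, 0.0286]
ee_rot: [-2.464, -1.949, 0.001]
force: [-2.8, -0.3, 5.8]
width: 0.128
```

Emit:
jog_arm([
  {"xyz": [0, 0.01, 0], "twist": [0, 0, 0], "grip": 1},
  {"xyz": [0, 0.02, 0], "twist": [0, 0, 0], "grip": 1},
  {"xyz": [0, 0.02, 0], "twist": [0, 0, 0], "grip": 1},
])

```text
clock: 7.62
position: [0.5407, -0.045, 0.0286]
ee_rot: [-2.464, -1.949, 0.001]
force: [-2.4, 0.0, 5.7]
width: 0.128
```

Emit:
jog_arm([
  {"xyz": [0, 0.01, 0], "twist": [0, 0, 0], "grip": 1},
  {"xyz": [0, 0.02, 0], "twist": [0, 0, 0], "grip": 1},
  {"xyz": [0, 0.02, 0], "twist": [0, 0, 0], "grip": 1},
])

```text
clock: 8.0
position: [0.5418, -0.0452, 0.0286]
ee_rot: [-2.464, -1.949, 0.001]
force: [-3.0, -0.3, 5.7]
width: 0.131
```

Emit:
jog_arm([
  {"xyz": [0, 0.01, 0], "twist": [0, 0, 0], "grip": 1},
  {"xyz": [0, 0.02, 0], "twist": [0, 0, 0], "grip": 1},
  {"xyz": [0, 0.02, 0], "twist": [0, 0, 0], "grip": 1},
])

```text
clock: 8.38
position: [0.543, -0.0455, 0.0286]
ee_rot: [-2.464, -1.949, 0.001]
force: [-3.2, -0.3, 5.4]
width: 0.134
```

Emit:
jog_arm([
  {"xyz": [0, 0.01, 0], "twist": [0, 0, 0], "grip": 1},
  {"xyz": [0, 0.01, 0], "twist": [0, 0, 0], "grip": 1},
])

```text
clock: 8.62
position: [0.5436, -0.0456, 0.0286]
ee_rot: [-2.464, -1.949, 0.001]
force: [-2.9, -0.3, 6.3]
width: 0.129
```

Emit:
jog_arm([
  {"xyz": [0, 0.01, 0], "twist": [0, 0, 0], "grip": 1},
  {"xyz": [0, 0.01, 0], "twist": [0, 0, 0], "grip": 1},
])

```text
clock: 8.88
position: [0.5441, -0.0458, 0.0286]
ee_rot: [-2.464, -1.949, 0.001]
force: [-2.9, 0.1, 5.5]
width: 0.127
```

Emit:
jog_arm([
  {"xyz": [0, 0.01, 0], "twist": [0, 0, 0], "grip": 1},
  {"xyz": [0, 0.01, 0], "twist": [0, 0, 0], "grip": 1},
])

```text
clock: 9.12
position: [0.5447, -0.046, 0.0286]
ee_rot: [-2.464, -1.949, 0.001]
force: [-2.0, -0.8, 5.6]
width: 0.13
```

Emit:
jog_arm([
  {"xyz": [0, 0.01, 0], "twist": [0, 0, 0], "grip": 1},
  {"xyz": [0, 0.01, 0], "twist": [0, 0, 0], "grip": 1},
])

```text
clock: 9.38
position: [0.5452, -0.0461, 0.0286]
ee_rot: [-2.464, -1.949, 0.001]
force: [-2.1, 0.2, 5.7]
width: 0.132
```

Emit:
jog_arm([
  {"xyz": [0, 0.01, 0], "twist": [0, 0, 0], "grip": 1},
  {"xyz": [0, 0.01, 0], "twist": [0, 0, 0], "grip": 1},
])

```text
clock: 9.62
position: [0.5452, -0.0461, 0.0286]
ee_rot: [-2.463, -1.949, 0.002]
force: [-4.3, -0.2, 8.4]
width: 0.129
```

Emit:
jog_arm([
  {"xyz": [0, 0.01, 0], "twist": [0, 0, 0], "grip": 1},
  {"xyz": [0, 0.01, 0], "twist": [0, 0, 0], "grip": 1},
])

```text
clock: 9.88
position: [0.5452, -0.046, 0.0286]
ee_rot: [-2.463, -1.948, 0.003]
force: [-7.4, 1.6, 10.5]
width: 0.131
```

Emit:
jog_arm([
  {"xyz": [0, 0.01, 0], "twist": [0, 0, 0], "grip": 1},
  {"xyz": [0, 0.01, 0], "twist": [0, 0, 0], "grip": 1},
])

```text
clock: 10.12
position: [0.5452, -0.0461, 0.0285]
ee_rot: [-2.462, -1.948, 0.004]
force: [-9.4, 1.7, 13.3]
width: 0.129
```

Emit:
jog_arm([
  {"xyz": [0, 0.01, 0], "twist": [0, 0, 0], "grip": 1},
  {"xyz": [0, 0.01, 0], "twist": [0, 0, 0], "grip": 1},
  {"xyz": [0, 0.01, 0], "twist": [0, 0, 0], "grip": 1},
  {"xyz": [0, 0.01, 0], "twist": [0, 0, 0], "grip": 1},
])

```text
clock: 10.62
position: [0.5451, -0.0461, 0.0285]
ee_rot: [-2.461, -1.948, 0.006]
force: [-11.1, 1.3, 14.6]
width: 0.133
```

```bash
python3 - <<'E'
from h import *
x=np.load("g.npy");u=np.array([np.cos(x[2]),np.sin(x[2])])
s=arm.observe();print(s["force"],"along",s["force"][:2]@u,"jaw x est",(s["position"][:2]-x[:2])@u+.036)
im=arm.get_image("wrist");a=arm.get_image("scene")
cv2.imwrite("pics/w7.png",np.hstack([crop(im,240,100,420,280,2.2),crop(a,300,190,480,370,2.2)]))
E
```

```text
[-11.07871835   1.32398819  14.55666819] along -11.085107962835055 jaw x est 0.021666830443844813
```

View pics/w7.png

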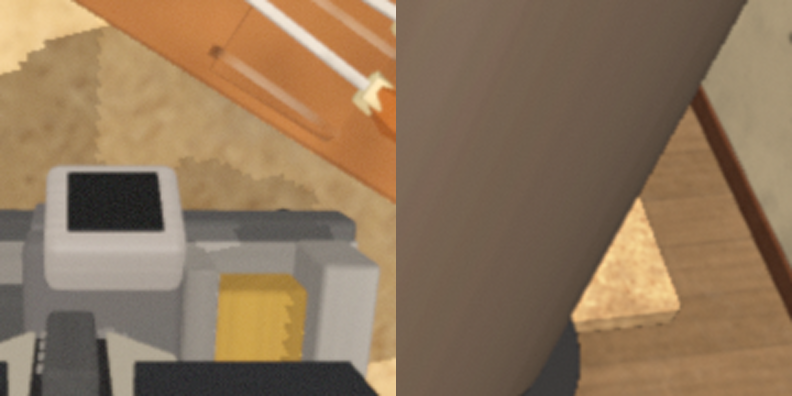

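The blank (crop (260,320)) is flush between jaw and anvil. The push along the slide is about 11 N, including roughly 2 N of jaw friction. I'll relax, release, lift and go to the wand.

Emit:
jog_arm([
  {"xyz": [0, -0.02, 0], "twist": [0, 0, 0], "grip": 1},
  {"xyz": [0, -0.03, 0], "twist": [0, 0, 0], "grip": 1},
  {"xyz": [0, -0.03, 0], "twist": [0, 0, 0], "grip": 0.2},
  {"xyz": [0, -0.03, 0], "twist": [0, 0, 0], "grip": 0.2},
  {"xyz": [0, -0.03, 0], "twist": [0, 0, 0], "grip": 0.2},
])

```text
clock: 11.35
position: [0.5461, -0.0462, 0.0283]
ee_rot: [2.464, 1.949, 0.0]
force: [-0.4, -0.4, 1.1]
width: 0.38
```

Emit:
jog_arm([
  {"xyz": [0, 0, -0.5], "twist": [0, 0, 0], "grip": 0.2},
  {"xyz": [0, 0, -1.2], "twist": [0, 0, 0], "grip": 0.2},
  {"xyz": [0, 0, -2.0], "twist": [0, 0, 0], "grip": 0},
  {"xyz": [0, 0, -2.6], "twist": [0, 0, 0], "grip": 0},
  {"xyz": [0, 0, -2.6], "twist": [0, 0, 0], "grip": 0},
])

```text
clock: 11.98
position: [0.5479, -0.046, 0.1873]
ee_rot: [2.461, 1.946, 0.006]
force: [1.1, 1.1, -0.7]
width: 0.499
```

```bash
python3 - <<'E'
from h import *
s=arm.observe();print(s["force"],s["joints"]);go((.525,.30,.185),down(1.57))
im=arm.get_image("wrist");cv2.imwrite("pics/w8.png",im);import pickle;pickle.dump(s,open("w8.pkl","wb"))
E
```

```text
[ 1.06023072  1.05884132 -0.70358364] [ 0.31946     0.36384221 -0.44131576  1.75534711  0.17659033  1.05582185
 -0.41572249]
xyz [ 5.523 -1.702  0.035] twist [ 0.032 -0.002 -1.328] rows 5.548317929508285 1.2417959500868823
```

Emit:
jog_arm([
  {"xyz": [4.6, -1.4, 0], "twist": [0, 0, -1.3], "grip": 0},
  {"xyz": [4.6, -1.4, 0], "twist": [0, 0, -1.3], "grip": 0},
  {"xyz": [4.6, -1.4, 0], "twist": [0, 0, -1.3], "grip": 0},
  {"xyz": [4.6, -1.4, 0], "twist": [0, 0, -1.3], "grip": 0},
  {"xyz": [4.6, -1.4, 0], "twist": [0, 0, -1.3], "grip": 0},
])

```text
clock: 12.65
position: [0.5261, 0.2451, 0.183]
ee_rot: [-2.223, -2.218, 0.002]
force: [0.2, -0.9, 0.4]
width: 0.496
```

Emit:
jog_arm([
  {"xyz": [0.9, 0, 0], "twist": [0, 0, 0], "grip": 0},
  {"xyz": [0.9, 0, 0], "twist": [0, 0, 0], "grip": 0},
  {"xyz": [0.9, 0, 0], "twist": [0, 0, 0], "grip": 0},
])

```text
clock: 13.02
position: [0.5276, 0.295, 0.1829]
ee_rot: [-2.227, -2.216, 0.004]
force: [-0.5, -0.6, -0.1]
width: 0.502
```

```bash
python3 - <<'E'
from h import *
import pickle
for i in range(3): arm.get_image("wrist")
s=arm.observe();im=arm.get_image("wrist");cv2.imwrite("pics/w9.png",im);pickle.dump(s,open("w9.pkl","wb"));print(s["position"],s["ee_rot"])
sc=cv2.imread("pics/w8.png")
# dark wand mask in w9: fit line
g=im.max(2);m=(g<60).astype(np.uint8);m[250:]=0
n,l,st,c=cv2.connectedComponentsWithStats(m)
for i in range(1,n):
    if st[i,4]>150: print(st[i],c[i].round(1))
cv2.imwrite("pics/w9c.png",np.hstack([crop(im,160,0,380,300,1.8),crop(sc,180,80,400,380,1.8)]))
E
```

```text
[0.52846159 0.29396198 0.18384475] [ 2.22949517e+00  2.21257036e+00 -2.02654356e-03]
[ 44   0  50  72 261] [70.  35.4]
[ 262  103   24  121 1672] [273.3 159.6]
```

View pics/w9c.png

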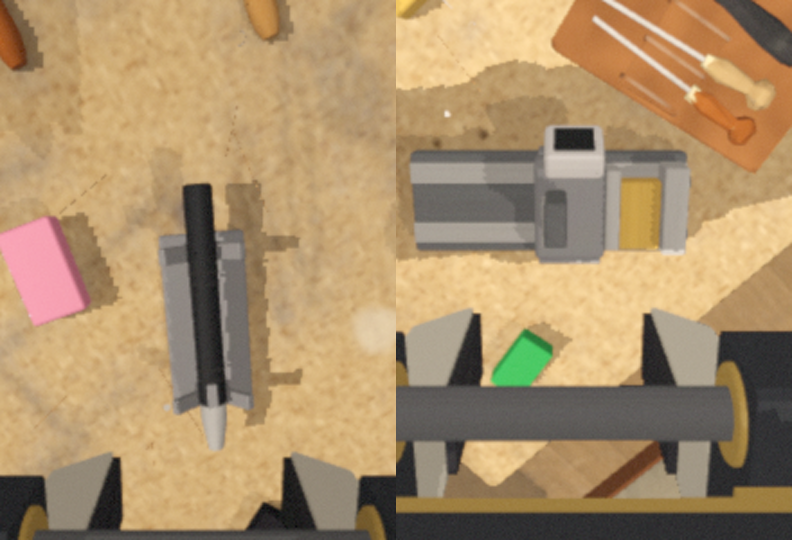

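The left half shows the wand, tail at (197,185) and nose tip at (215,449), lying in its rest. The right half shows the jaw shut with the blank square against the anvil.

```bash
python3 - <<'E'
from h import *
import pickle
s=pickle.load(open("w9.pkl","rb"));K,T=cam("wrist",s)
im=cv2.imread("pics/w9.png");g=im.max(2);m=(g<60).astype(np.uint8);m[250:]=0
n,l,st,c=cv2.connectedComponentsWithStats(m);ys,xs=np.where(l==max(range(1,n),key=lambda i:st[i,4]))
W=np.array([pix2w(K,T,(np.median(xs[ys==r]),r),.032) for r in range(112,218,5)])
f=np.polyfit(W[:,1],W[:,0],1);print("slope",f)
nose=pix2w(K,T,(279.4,249.4),.032);tail=pix2w(K,T,(269.4,102.8),.032)
d=nose-tail;print("nose",nose,"tail",tail,"len",np.linalg.norm(d))
y=(nose[1]+tail[1])/2;mid=np.array([np.polyval(f,y),y,.032]);yaw=np.arctan2(1,f[0]);print("mid",mid,"tool yaw",yaw)
np.save("wand.npy",[*mid,yaw])
Rt=down(yaw)
go([*mid[:2],.10],Rt)
# gauge check with w8: refit gauge with anvil/bed corners is from before; project window
s8=pickle.load(open("w8.pkl","rb"));x=np.load("g.npy");jx=.021
def gw(a,b,c):return [x[0]+np.cos(x[2])*a-np.sin(x[2])*b,x[1]+np.sin(x[2])*a+np.cos(x[2])*b,c]
for P in([jx-.026,.04,.0445],[.059,.025,.0445],[.059,-.025,.0445],[-.1,.03,.0205]):print(((proj(*cam("wrist",s8),[gw(*P)])[0]-[180,80])*1.8+[396,0]).round())
w=pix2w(*cam("wrist",s8),((574-396)/1.8+180,139/1.8+80),.0445);print("window world",w,gw(jx-.026,.04,.0445))
E
```

```text
slope [-0.08719725  0.55848342]
nose [0.53569626 0.23268334 0.032     ] tail [0.5261841 0.3827005 0.032    ] len 0.15031842675088664
mid [0.53165353 0.30769192 0.032     ] tool yaw 1.657773585606176
xyz [0.228 0.051 1.401] twist [-0.002  0.006 -0.542] rows 1.3632722282095702 0.5064735075897667
[573. 139.]
[690. 167.]
[685. 254.]
[408. 151.]
window world [ 0.56380467 -0.00996341  0.0445    ] [np.float64(0.5633374723720395), np.float64(-0.009816399178987939), 0.0445]
```

Emit:
jog_arm([
  {"xyz": [0.23, 0.05, 0.7], "twist": [0, 0, -0.54], "grip": 0},
  {"xyz": [0.23, 0.05, 1.4], "twist": [0, 0, -0.54], "grip": 0},
  {"xyz": [0.23, 0.05, 1.6], "twist": [0, 0, -0.54], "grip": 0},
  {"xyz": [0.23, 0.05, 1.6], "twist": [0, 0, -0.54], "grip": 0},
  {"xyz": [0.23, 0.05, 1.6], "twist": [0, 0, -0.54], "grip": 0},
])

```text
clock: 13.85
position: [0.5322, 0.3101, 0.0902]
ee_rot: [2.121, 2.317, 0.004]
force: [0.2, 0.5, 0.4]
width: 0.499
```

```bash
python3 - <<'E'
from h import *
s=arm.observe();print(s["position"]);m=np.load("wand.npy");go([*m[:2],-.005],down(m[3]))
im=arm.get_image("wrist");cv2.imwrite("pics/w10.png",im)
E
```

```text
[0.53221034 0.31008528 0.09021177]
xyz [-0.041 -0.016  1.587] twist [ 0.013 -0.007  0.007] rows 1.5238955147471842 0.015360544966611564
```

Emit:
jog_arm([
  {"xyz": [-0.04, -0.01, 0.5], "twist": [0, 0, 0], "grip": 0},
  {"xyz": [-0.04, -0.01, 0.9], "twist": [0, 0, 0], "grip": 0},
  {"xyz": [-0.04, -0.01, 1.2], "twist": [0, 0, 0], "grip": 0},
  {"xyz": [-0.04, -0.01, 1.4], "twist": [0, 0, 0], "grip": 0},
  {"xyz": [-0.04, -0.01, 1.4], "twist": [0, 0, 0], "grip": 0},
])

```text
clock: 14.52
position: [0.5306, 0.3071, 0.0041]
ee_rot: [-2.121, -2.318, 0.001]
force: [0.1, -0.2, -0.2]
width: 0.5
```

Emit:
jog_arm([
  {"xyz": [0, 0, 0.1], "twist": [0, 0, 0], "grip": 0},
  {"xyz": [0, 0, 0.18], "twist": [0, 0, 0], "grip": 0},
  {"xyz": [0, 0, 0.18], "twist": [0, 0, 0], "grip": 0},
])

```text
clock: 14.9
position: [0.5307, 0.307, -0.0066]
ee_rot: [-2.121, -2.318, 0.001]
force: [-0.1, -0.1, -0.6]
width: 0.5
```

Emit:
jog_arm([
  {"xyz": [0, 0, 0], "twist": [0, 0, 0], "grip": 0.6},
  {"xyz": [0, 0, 0], "twist": [0, 0, 0], "grip": 0.8},
  {"xyz": [0, 0, 0], "twist": [0, 0, 0], "grip": 1},
  {"xyz": [0, 0, 0], "twist": [0, 0, 0], "grip": 1},
  {"xyz": [0, 0, 0], "twist": [0, 0, 0], "grip": 1},
], force=15)

```text
clock: 15.52
position: [0.5316, 0.3073, -0.0061]
ee_rot: [2.121, 2.317, 0.002]
force: [3.4, -0.9, 0.4]
width: 0.172
```

Wand gripped (opening 15.8 mm). I'll lift it, then work out the aiming poses.

```bash
cat >> h.py <<'E'
def aim(dist,G=None):
    x=np.load("g.npy");w=np.array([.5636,-.0099,.0445]);gy=np.array([-np.sin(x[2]),np.cos(x[2]),0])
    n=gy*np.cos(np.pi/6)+np.array([0,0,.5]);z=gy*.5-np.array([0,0,np.cos(np.pi/6)])
    Rt=R.from_matrix(np.c_[n,np.cross(z,n),z]);off=np.load("off.npy");return w+(dist+.075)*n-Rt.apply(off),Rt
E
python3 - <<'E'
from h import *
s=arm.observe();m=np.load("wand.npy");Rc=R.from_rotvec(s["ee_rot"])
print("grasp",s["position"],s["ee_rot"],s["joints"].round(2))
off=Rc.inv().apply(m[:3]-s["position"]);print("off",off);off[1]=0;np.save("off.npy",off);np.save("grasp.npy",[*s["position"],*s["ee_rot"]])
p,Rt=aim(.085);print(p);go(p,Rt)
E
```

```text
grasp [ 0.53161439  0.30726466 -0.00610491] [2.12086306e+00 2.31689556e+00 1.84663292e-03] [-0.29  0.7  -0.48  1.77  0.44  0.78 -0.9 ]
off [ 0.00043658  0.00012419 -0.03810462]
[0.59989963 0.1430909  0.09128214]
xyz [-2.825  0.894 -1.623] twist [-0.475  2.971  1.8  ] rows 3.243706912121319 3.2763982139908676
```

Emit:
jog_arm([
  {"xyz": [0, 0, -0.3], "twist": [0, 0, 0], "grip": 1},
  {"xyz": [0, 0, -0.8], "twist": [0, 0, 0], "grip": 1},
  {"xyz": [0, 0, -1.4], "twist": [0, 0, 0], "grip": 1},
  {"xyz": [0, 0, -2.0], "twist": [0, 0, 0], "grip": 1},
  {"xyz": [0, 0, -2.5], "twist": [0, 0, 0], "grip": 1},
])

```text
clock: 16.15
position: [0.5302, 0.3074, 0.1462]
ee_rot: [-2.12, -2.319, -0.001]
force: [1.3, 0.9, -1.4]
width: 0.168
```

```bash
python3 - <<'E'
from h import *
s=arm.observe();print(s["position"],s["width"]);p,Rt=aim(.085);p[2]+=.06;print(p);go(p,Rt)
E
```

```text
[0.53017415 0.30741447 0.14616372] 0.16785052722211233
[0.59989963 0.1430909  0.15128214]
xyz [-2.832  0.913 -0.086] twist [-0.483  2.971  1.805] rows 2.8572468071051085 3.279996210113596
```

Emit:
jog_arm([
  {"xyz": [-0.7, 0.23, 0], "twist": [-0.12, 0.74, 0.45], "grip": 1},
  {"xyz": [-1.4, 0.46, 0], "twist": [-0.24, 1.49, 0.9], "grip": 1},
  {"xyz": [-2.1, 0.69, 0], "twist": [-0.36, 2.23, 1.35], "grip": 1},
  {"xyz": [-2.83, 0.91, -0.09], "twist": [-0.48, 2.97, 1.8], "grip": 1},
  {"xyz": [-2.83, 0.91, -0.09], "twist": [-0.48, 2.97, 1.8], "grip": 1},
])

```text
clock: 16.77
position: [0.6023, 0.1323, 0.1475]
ee_rot: [-2.18, -1.695, -0.58]
force: [0.0, 1.5, -0.6]
width: 0.171
```

```bash
python3 - <<'E'
from h import *
for i in range(2):arm.get_image("side")
s=arm.observe();print(s["position"],s["width"],s["joints"].round(2));p,Rt=aim(.085);go(p,Rt);p,Rt=aim(.032);go(p,Rt)
E
```

```text
[0.60026536 0.14040593 0.14914247] 0.16616100422954266 [ 0.55  0.57 -0.79  1.82 -0.14  0.72 -0.26]
xyz [-0.445 -0.015  0.857] twist [ 0.003  0.007 -0.021] rows 0.926779904106043 0.02124660184851488
xyz [-1.328 -0.012  0.858] twist [ 0.003  0.007 -0.021] rows 1.517782762163802 0.02124660184851488
```

Emit:
jog_arm([
  {"xyz": [-0.2, 0, 0.4], "twist": [0, 0, 0], "grip": 1},
  {"xyz": [-0.44, -0.01, 0.85], "twist": [0, 0, 0], "grip": 1},
  {"xyz": [-0.7, -0.01, 0.86], "twist": [0, 0, 0], "grip": 1},
  {"xyz": [-0.95, -0.01, 0.86], "twist": [0, 0, 0], "grip": 1},
  {"xyz": [-0.95, -0.01, 0.86], "twist": [0, 0, 0], "grip": 1},
])

```text
clock: 17.5
position: [0.5944, 0.1185, 0.0759]
ee_rot: [-2.167, -1.71, -0.579]
force: [-0.1, 0.4, -0.7]
width: 0.166
```

```bash
python3 - <<'E'
from h import *
for i in range(3):arm.get_image("side")
s=arm.observe();sd=arm.get_image("side");wr=arm.get_image("wrist");cv2.imwrite("pics/s11.png",sd);cv2.imwrite("pics/w11.png",wr)
p,Rt=aim(.032);go(p,Rt);Rc=R.from_rotvec(s["ee_rot"]);mid=s["position"]+Rc.apply(np.load("off.npy"))
nose=mid-Rc.apply([.075,0,0]);tail=mid+Rc.apply([.075,0,0]);w=np.array([.5636,-.0099,.0445])
P=proj(*cam("side"),[nose,tail,w]);print("side px",P.round(1),s["position"])
k=5.;o=P[2]-[75,90]; o=o.astype(int)
A=crop(sd,o[0],o[1],o[0]+110,o[1]+110,k)
for q,c in zip(P,((0,0,255),(255,0,0),(0,255,0))):cv2.circle(A,tuple(int(v) for v in (q-o+.5)*k),5,c,1)
cv2.imwrite("pics/s11c.png",A)
E
```

```text
xyz [-0.425 -0.001 -0.017] twist [0.002 0.002 0.005] rows 0.40823148010466864 0.005660083739266516
side px [[277.5 193.4]
 [241.4 186.4]
 [289.4 195.4]] [0.59475155 0.12021138 0.0768426 ]
```

View pics/s11c.png

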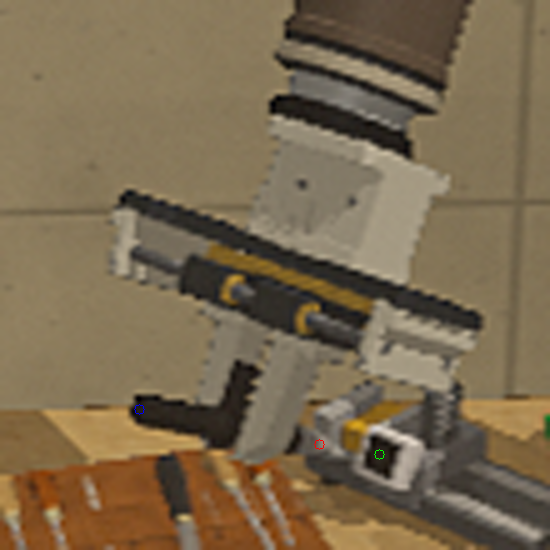

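The side crop shows the wand tail on its predicted mark (138,410) and the nose at its mark (319,444), aimed at the window, whose pane is at (382,455) against a predicted (379,455). The jaw is still shut. I'll advance to about 3 cm and hold.

Emit:
jog_arm([
  {"xyz": [-0.12, 0, 0], "twist": [0, 0, 0], "grip": 1},
  {"xyz": [-0.25, 0, 0], "twist": [0, 0, 0], "grip": 1},
  {"xyz": [-0.36, 0, -0.01], "twist": [0, 0, 0], "grip": 1},
  {"xyz": [-0.43, 0, -0.01], "twist": [0, 0, 0], "grip": 1},
  {"xyz": [-0.43, 0, -0.01], "twist": [0, 0, 0], "grip": 1},
])

```text
clock: 18.38
position: [0.5889, 0.0975, 0.0632]
ee_rot: [-2.165, -1.71, -0.579]
force: [-0.3, -0.0, -0.2]
width: 0.167
```

Emit:
jog_arm([
  {"xyz": [0, 0, 0], "twist": [0, 0, 0], "grip": 1},
  {"xyz": [0, 0, 0], "twist": [0, 0, 0], "grip": 1},
  {"xyz": [0, 0, 0], "twist": [0, 0, 0], "grip": 1},
  {"xyz": [0, 0, 0], "twist": [0, 0, 0], "grip": 1},
  {"xyz": [0, 0, 0], "twist": [0, 0, 0], "grip": 1},
])

```text
clock: 19.0
position: [0.589, 0.098, 0.0635]
ee_rot: [-2.165, -1.711, -0.579]
force: [0.8, 0.1, -0.2]
width: 0.171
```

```bash
python3 - <<'E'
from h import *
s=arm.observe();p,Rt=aim(.03);go(p,Rt);print(s["force"],s["dq"].round(3),s["width"])
sd=arm.get_image("side");cv2.imwrite("pics/s12.png",sd)
# window pane pixel vs side-calibration bias, nose pixel from bright-steel blob near prediction
Rc=R.from_rotvec(s["ee_rot"]);mid=s["position"]+Rc.apply(np.load("off.npy"))
for d in(-.075,-.05,.04,.075):print(d,proj(*cam("side"),[mid+Rc.apply([d,0,0])])[0].round(1))
E
```

```text
xyz [-0.015  0.004 -0.014] twist [-0.002  0.004  0.001] rows 0.020332889206443924 0.004439085658290064
[ 0.83010474  0.09580928 -0.18026979] [0.001 0.002 0.001 0.001 0.    0.001 0.001] 0.17093985080089624
-0.075 [283.2 194.5]
-0.05 [277.9 193.5]
0.04 [257.4 189.5]
0.075 [248.6 187.8]
```

Emit:
jog_arm([
  {"xyz": [0, 0, 0], "twist": [0, 0, 0], "grip": 1},
  {"xyz": [0, 0, 0], "twist": [0, 0, 0], "grip": 1},
  {"xyz": [0, 0, 0], "twist": [0, 0, 0], "grip": 1},
  {"xyz": [0, 0, 0], "twist": [0, 0, 0], "grip": 1},
  {"xyz": [0, 0, 0], "twist": [0, 0, 0], "grip": 1},
])

```text
clock: 19.68
position: [0.5889, 0.0979, 0.0635]
ee_rot: [-2.165, -1.711, -0.579]
force: [-1.0, 1.0, -0.4]
width: 0.164
```

Emit:
jog_arm([
  {"xyz": [0, 0, 0], "twist": [0, 0, 0], "grip": 1},
  {"xyz": [0, 0, 0], "twist": [0, 0, 0], "grip": 1},
  {"xyz": [0, 0, 0], "twist": [0, 0, 0], "grip": 1},
  {"xyz": [0, 0, 0], "twist": [0, 0, 0], "grip": 1},
  {"xyz": [0, 0, 0], "twist": [0, 0, 0], "grip": 1},
])

```text
clock: 20.3
position: [0.5889, 0.098, 0.0635]
ee_rot: [-2.165, -1.711, -0.579]
force: [-0.6, 0.5, -0.8]
width: 0.168
```

```bash
python3 - <<'E'
from h import *
sd=cv2.imread("pics/s12.png");g=sd.max(2)
for c in range(245,292,2):
    r=np.arange(180,204);print(c,"".join("%4d"%v for v in g[180:204,c]))
E
```

```text
245  134 136 136 134 134 135 166 183 181 179 182 177 174 178 179 185  98  79  64  79  75 119 126 123
247  135 134 133 135 137 144 181 128  46  93 166 176 187 176 180 168  39  55  55  52  56  58  53  43
249  140 135 137 140 149  17  35  40  40  41  30  71 196 180 183 136  97  72  58  54  55  53  59  56
251  135 136 136 141 145  96  36  41  47  44  31  45 187 185 181 129 136 139 145 118 114 105 104  91
253  136 136 138 137 138 150  33  43  45  44  38  39 140 189 184 122 128 132 129 134 136 140 138 136
255  136 134 137 137 139 146  53  42  46  46  39  35  67 197 142 126 122 110  94 108 134 129 131 135
257  139 138 137 138 138 142 107  37  46  47  44  36  44 162 185 181 170 160 141 125 125 106 116 137
259  141 140 138 136 125 143 141  43  43  45  41  43  34  71 146 131 139 159 175 169 165 182 125 134
261  108 110 133 132 131 132 139  67  40  46  44  43  38  40 126 100 105 133 141 149 153 167 154 143
263  132 133 134 135 137 137 131 103  43  47  49  45  46  41  38  39 119 102 109 108 121 124 127 137
265  128 119 119  85  50  49  38  39  42  48  48  47  42  43  32  40 139 148 137 123 144 1
[... 623 characters left out ...]
06 115 116 116 115 114 116 114 129 116 118 101  43  30  37  58  74  63  61  64  50  36  93 110
281  116 117 113 114 115 128 144 160 126 130 129 123  97  97  95  95  88  62  61  67  63  46 102 110
283  124 111 147 160 160 159 157 118 125 169 148 113 124 120 117 112  98  60  62  58  63  66  89 115
285  141 142  70 107 167 172 117 122 162 193 197 119 111 117 148 132 128 121 133 114  58  63  64  93
287  141  56 112 113 100  80  79 105 197 189 185 177 117 143 117  48  27  30  55 151 121  62  67  62
289  143 141  97  93  80  93 132 135 178 178 212 156  43  33  38  43  42  40  38  54 146 111  76  72
291  118 138 139 141 139 125 135 135 143 185 158 220 142  35  34  45  42  37  29  27  56 163  88  73
```

The barrel's centre line and nose in that picture match the prediction within about 1 px, and the hold lasted about 1.9 s. Now I'll retreat along the normal and return the wand.

Emit:
jog_arm([
  {"xyz": [0.3, 0, 0], "twist": [0, 0, 0], "grip": 1},
  {"xyz": [0.8, 0, 0], "twist": [0, 0, 0], "grip": 1},
  {"xyz": [1.2, 0, -0.4], "twist": [0, 0, 0], "grip": 1},
  {"xyz": [1.4, 0, -0.9], "twist": [0, 0, 0], "grip": 1},
  {"xyz": [1.4, 0, -0.9], "twist": [0, 0, 0], "grip": 1},
])

```text
clock: 20.92
position: [0.6011, 0.1443, 0.1555]
ee_rot: [-2.164, -1.715, -0.585]
force: [-0.4, 0.7, -0.9]
width: 0.166
```

```bash
python3 - <<'E'
from h import *
g=np.load("grasp.npy");print(arm.observe()["position"]);go(g[:3]+[0,0,.12],R.from_rotvec(g[3:]))
E
```

```text
[0.60114105 0.14429834 0.15552437]
xyz [ 1.715 -1.755  1.783] twist [ 0.5   -2.969 -1.786] rows 2.9120429009454813 3.271861444770018
```

Emit:
jog_arm([
  {"xyz": [0.43, -0.44, 0.35], "twist": [0.12, -0.74, -0.45], "grip": 1},
  {"xyz": [0.86, -0.88, 0.8], "twist": [0.25, -1.48, -0.9], "grip": 1},
  {"xyz": [1.29, -1.32, 1.3], "twist": [0.37, -2.22, -1.35], "grip": 1},
  {"xyz": [1.71, -1.75, 1.78], "twist": [0.5, -2.97, -1.79], "grip": 1},
  {"xyz": [1.71, -1.75, 1.78], "twist": [0.5, -2.97, -1.79], "grip": 1},
])

```text
clock: 21.55
position: [0.5247, 0.3149, 0.1103]
ee_rot: [-2.1, -2.329, 0.004]
force: [-0.6, -0.6, -1.0]
width: 0.168
```

```bash
python3 - <<'E'
from h import *
for i in range(4):arm.get_image("wrist")
g=np.load("grasp.npy");print(arm.observe()["position"]);go(g[:3]+[0,0,.12],R.from_rotvec(g[3:]));go(g[:3],R.from_rotvec(g[3:]))
E
```

```text
[0.53038344 0.30390379 0.11032084]
xyz [ 0.054  0.025 -0.06 ] twist [-0.032  0.002 -0.01 ] rows 0.08093211823917143 0.03158999841181385
xyz [0.054 0.034 1.94 ] twist [-0.032  0.002 -0.01 ] rows 1.8636920139888162 0.03158999841181385
```

Emit:
jog_arm([
  {"xyz": [0.05, 0.02, 0.3], "twist": [-0.03, 0, -0.01], "grip": 1},
  {"xyz": [0.05, 0.02, 0.8], "twist": [-0.03, 0, -0.01], "grip": 1},
  {"xyz": [0.05, 0.02, 1.2], "twist": [-0.03, 0, -0.01], "grip": 1},
  {"xyz": [0.05, 0.02, 1.45], "twist": [-0.03, 0, -0.01], "grip": 1},
  {"xyz": [0.05, 0.02, 1.45], "twist": [-0.03, 0, -0.01], "grip": 1},
])

```text
clock: 22.38
position: [0.5311, 0.3061, 0.0232]
ee_rot: [2.123, 2.315, -0.0]
force: [0.4, -0.2, 0.2]
width: 0.166
```

```bash
python3 - <<'E'
from h import *
for i in range(3):arm.get_image("wrist")
g=np.load("grasp.npy");s=arm.observe();print(s["position"],s["force"]);go(g[:3],R.from_rotvec(g[3:]))
E
```

```text
[0.53160972 0.30826892 0.02495383] [ 0.11788159  0.30691773 -0.6235198 ]
xyz [-0.017 -0.003  0.518] twist [ 0.009 -0.006  0.003] rows 0.4971995370747859 0.010627543777835998
```

Emit:
jog_arm([
  {"xyz": [-0.01, 0, 0.13], "twist": [0, 0, 0], "grip": 1},
  {"xyz": [-0.02, 0, 0.26], "twist": [0, 0, 0], "grip": 1},
  {"xyz": [-0.02, 0, 0.38], "twist": [0, 0, 0], "grip": 1},
  {"xyz": [-0.02, 0, 0.45], "twist": [0, 0, 0], "grip": 1},
  {"xyz": [-0.02, 0, 0.45], "twist": [0, 0, 0], "grip": 1},
])

```text
clock: 23.15
position: [0.5306, 0.307, -0.0035]
ee_rot: [2.119, 2.319, 0.001]
force: [-0.1, -0.1, -0.1]
width: 0.167
```

Emit:
jog_arm([
  {"xyz": [0, 0, 0.04], "twist": [0, 0, 0], "grip": 1},
  {"xyz": [0, 0, 0.06], "twist": [0, 0, 0], "grip": 1},
  {"xyz": [0, 0, 0.06], "twist": [0, 0, 0], "grip": 1},
])

```text
clock: 23.52
position: [0.5317, 0.3075, -0.0061]
ee_rot: [2.119, 2.318, 0.005]
force: [1.7, 0.5, 2.6]
width: 0.169
```

Seated: the pose equals the grasp pose, with a light contact of 2.6 N. I'll release and lift straight up.

Emit:
jog_arm([
  {"xyz": [0, 0, 0], "twist": [0, 0, 0], "grip": 0},
  {"xyz": [0, 0, 0], "twist": [0, 0, 0], "grip": 0},
  {"xyz": [0, 0, 0], "twist": [0, 0, 0], "grip": 0},
  {"xyz": [0, 0, 0], "twist": [0, 0, 0], "grip": 0},
  {"xyz": [0, 0, 0], "twist": [0, 0, 0], "grip": 0},
])

```text
clock: 24.15
position: [0.5308, 0.307, -0.0067]
ee_rot: [2.119, 2.318, 0.002]
force: [-0.5, -0.2, 0.0]
width: 0.504
```

Emit:
jog_arm([
  {"xyz": [0, 0, -0.4], "twist": [0, 0, 0], "grip": 0},
  {"xyz": [0, 0, -1.2], "twist": [0, 0, 0], "grip": 0},
  {"xyz": [0, 0, -2.1], "twist": [0, 0, 0], "grip": 0},
  {"xyz": [0, 0, -3.1], "twist": [0, 0, 0], "grip": 0},
  {"xyz": [-0.2, 0, -3.15], "twist": [0, 0, 0], "grip": 0},
])

```text
clock: 24.78
position: [0.5334, 0.298, 0.1875]
ee_rot: [2.116, 2.319, 0.016]
force: [0.9, -0.2, -0.4]
width: 0.499
```

```bash
python3 - <<'E'
from h import *
for i in range(5):arm.get_image("wrist")
s=arm.observe();im=arm.get_image("wrist");sd=arm.get_image("side");cv2.imwrite("pics/w13.png",im);cv2.imwrite("pics/s13.png",sd)
K,T=cam("wrist",s);print(s["position"],s["width"],s["force"],s["clock"])
g=im.max(2);m=(g<60).astype(np.uint8);m[250:]=0
n,l,st,c=cv2.connectedComponentsWithStats(m);i=max(range(1,n),key=lambda i:st[i,4]);print(st[i])
ys,xs=np.where(l==i);r0,r1=st[i,1],st[i,1]+st[i,3]
W=np.array([pix2w(K,T,(np.median(xs[ys==r]),r),.032) for r in range(r0+8,r1-8,5)]);f=np.polyfit(W[:,1],W[:,0],1);w0=np.load("wand.npy")
tail=pix2w(K,T,(np.median(xs[ys==r0+1]),r0),.032);print("yaw",np.arctan2(1,f[0]),"was",w0[3],"x at mid",np.polyval(f,w0[1]),"was",w0[0],"tail y",tail[1])
# side: compare with the first picture round the rest
a=cv2.imread("pics/side0.png")
d=cv2.absdiff(a,sd).max(2)
print("side diff>40: rest",(d[240:300,210:270]>40).sum(),"gauge",(d[175:215,270:340]>40).sum(),"jar/spool",(d[215:280,160:200]>40).sum(),"wax",(d[265:300,310:350]>40).sum())
E
```

```text
[0.53099135 0.29436456 0.18069755] 0.49717437879081877 [ 0.18882546 -0.08236617  0.66639846] 25.025
[ 266  103   17  123 1716]
yaw 1.652717000655689 was 1.657773585606176 x at mid 0.5314888738339713 was 0.5316535290775185 tail y 0.3828573186463955
side diff>40: rest 0 gauge 1071 jar/spool 299 wax 0
```

```bash
python3 - <<'E'
from h import *
a=cv2.imread("pics/side0.png");b=cv2.imread("pics/s13.png");d=cv2.absdiff(a,b).max(2)>40
ys,xs=np.where(d[215:280,160:200]);print("rows",ys.min()+215,ys.max()+215,"cols",xs.min()+160,xs.max()+160, (d[225:280,160:200]).sum(),(d[245:280,155:200]).sum())
for n,(x0,y0,x1,y1) in {"spool":(163,254,190,277),"jar":(174,222,198,250)}.items():
    r=cv2.matchTemplate(b[y0-12:y1+12,x0-12:x1+12],a[y0:y1,x0:x1],cv2.TM_CCOEFF_NORMED);_,v,_,p=cv2.minMaxLoc(r);print(n,v,np.array(p)-12)
c=cv2.imread("pics/s11.png");
for nm,o in(("s12",cv2.imread("pics/s12.png")),("s13",b)):
  t=c[170:215,318:345] # post region before
# jaw pane centroid in s13 vs s11
x=np.load("g.npy")
w=proj(*cam("side"),[[.5636,-.0099,.0445]])[0]
for nm,o in(("s11",c),("s13",b)):
    g=o.max(2)[int(w[1])-8:int(w[1])+9,int(w[0])-6:int(w[0])+12];yy,xx=np.where(g<60);print(nm,xx.mean(),yy.mean(),len(xx))
E
```

```text
rows 244 265 cols 160 195 299 387
spool 0.6656326651573181 [0 0]
jar 0.9812456369400024 [0 0]
s11 7.54 8.46 50
s13 7.266666666666667 8.488888888888889 45
```

```bash
python3 - <<'E'
from h import *
a=cv2.imread("pics/scene0.png");b=arm.get_image("scene")
for n,(x0,y0,x1,y1) in {"spool":(206,155,231,180),"jar":(243,148,265,176),"wax":(174,270,206,294),"wand":(168,190,234,222)}.items():
    r=cv2.matchTemplate(b[y0-10:y1+10,x0-10:x1+10],a[y0:y1,x0:x1],cv2.TM_CCOEFF_NORMED);_,v,_,p=cv2.minMaxLoc(r);print(n,round(v,3),np.array(p)-10)
A=cv2.imread("pics/side0.png");B=cv2.imread("pics/s13.png")
print((B[244:266:3,160:196:5].mean(2)/A[244:266:3,160:196:5].mean(2)).round(2))
E
```

```text
spool 0.219 [ 4 -4]
jar 0.381 [ 2 -7]
wax 0.37 [ 8 10]
wand -0.226 [-10  -2]
[[0.69 1.07 1.05 1.03 1.03 1.06 1.05 1.05]
 [0.75 0.73 1.1  1.09 1.03 1.05 1.05 1.05]
 [0.75 0.76 0.75 0.75 0.65 1.04 1.03 1.05]
 [0.74 0.74 0.74 0.75 0.71 0.7  0.71 0.68]
 [0.75 0.74 0.75 0.76 0.75 0.77 0.71 1.12]
 [0.76 1.04 1.08 0.74 0.75 0.76 0.67 1.06]
 [0.74 1.04 1.04 1.07 1.1  0.74 1.05 1.04]
 [1.09 1.04 1.04 1.05 1.04 0.63 1.05 1.04]]
```

The side-view change around the spool is a uniform 0.75 darkening, which is the arm's shadow, and the template matches show no shift. I'll hand in.

```bash
python3 -c "
from cell import arm
print(arm.sign_off())"
```

```text
the job is handed in; nothing more can be done
None
```

I shut the jaw on the brass blank, held the wand before the window and laid it back in its rest. The job was handed in at about 25 s; no verdict is reported.

**Jaw:** I slid it by the thumb post and eased it up until the push along the slide was about 11 N, including roughly 2 N of jaw friction. The jaw stopped about 1 mm from the nominal 24 mm gap. Pictures showed the blank square between jaw and anvil, and the jaw had not moved after the wand was returned.

**Wand at the window:** I held it still about 3 cm from the window for about 1.9 s. In the side camera its barrel and nose matched the predicted position within about 1 px, and I saw no contact.

**Wand in its rest:** In the last wrist picture it was within 1 mm of its starting position and 0.005 rad of its starting angle. The side view of the rest was unchanged from the start.

**Checks that disagreed or failed:**
- **First grip:** My first grip on the post closed on air. The real fingertips sit about 35 mm short of what `tips_ahead` implies. I confirmed this in the wrist and side views and corrected for it.
- **Spool:** Its side-view match was weak (0.67, no shift), because the arm's shadow fell across it. The jar and wax block showed no movement.
- **Scene camera:** My last scene-camera check was useless because the arm blocked that view.

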